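# Lock a filter holder with a two-pin wrench

## Robot

A 6-joint arm with a two-finger parallel gripper is mounted at the origin on a cart in front of the work surface, level with it; the furniture and walls round the work are solid. World frame = base frame: x ahead of the robot, y to its left, z up, the work surface at z = 0. Lengths are in m, angles in rad, forces in N, time in s.
With the tool pointing down it reaches from about 0.35 to 0.975 m from the base axis. Payload 4.9 kg.
Tool frame: the origin (TCP) lies at the very end of the fingers, on their centre line; the grasp point (between the pads) lies 19 mm behind it; z points along the fingers, y is the line along which they close (so a half turn about z gives the same grasp; the last joint's range is limited). The gripper opens to 85 mm and grips with 20 to 120 N. Pads are 22 mm wide; open, the fingers measure 114 mm over their backs; the gripper's body (76 mm by 85 mm) begins 54 mm behind the grasp point. The pads swing forward as they close: fully open they stand 13 mm farther back than shut.
Start: joints at [1.183, 0.053, 1.613, -0, 1.476, -0.119], TCP at [0.166, 0.603, 0.231] pointing down, gripper open.
Joint ranges: [-3.01, 3.01], [-1.01, 2.22], [0.06, 2.58], [-1.02, 4.17], [0.09, 2.62], [-3.14, 3.14]. Speed limits (rad/s): [2.57, 2.57, 3.14, 3.14, 3.14, 3.14].

## Interface

Orientations are given as a unit quaternion [w, x, y, z].
In Python, from plant import manip gives the robot as it stands.
- The arm moves only by the tool move_arm, never from a script. Its argument "plan" is a list that holds one entry, the list of rows, each a list of 7 numbers: the shift along the tool's x, y, z as a fraction of full scale, then the turn, a rotation vector about the tool's x, y, z as a fraction of full scale, then the closure, from 0 (fully open) to 1 (shut). In form: [[[dx, dy, dz, wx, wy, wz, fingers], ...]]. A call has exactly 10 rows; each row shifts and turns the commanded pose from where the row before left it, along the tool's axes as they then stand; what a row does not reach is not made up. Full scale, the value 1, is 0.12 m for a shift and 0.15 rad for a turn. A row lasts 1/8 s, in which the tool goes at most 62.5 mm and 10.7 degrees, less where a joint would pass 70% of its speed; a pose out of reach is approached as far as the arm can. A call with a number of a shift or a turn outside -1 to 1 is refused whole. A call with a gripper value outside its range is refused whole. The fingers move at their own pace and stop on an object; the grip force is fixed at half the most. Time passes only in rows, so rows that do not move let the fingers close, or fill a call up. It gives the time, the measured TCP pose, the force, the opening and the grip force at its end, in the units of the state.
- manip.state(): the state, without advancing time (a new reading comes with each control period).
- manip.grab_frame(name): name is "side" or "top"; returns a dict with "pixels" (420x560x3 uint8, blue, green, red), "depth" (420x560 float32, m along the optical axis (not along the pixel's ray), 0 where there is no reading), "vfov" (degrees; the focal length in pixels is half the picture's height over the tangent of half this angle, whatever the lens; pixels are square), "cx", "cy" (the principal point, pixels), "view" (4x4, takes a point from world to camera coordinates). Camera axes: x right, y down, z forward; pixel columns grow to the right and rows downward; lengths in m; the calibration is good to about 2 mm. A picture is of the moment at which its call begins.
- manip.job_done(): hands the job in; it is judged then, once.
The state is a dict: "time": time; "joint_pos": joint angles; "joint_vel": joint speeds; "joint_efforts": joint torques, N m; "tool_pos": TCP position; "tool_rot": TCP orientation; "contact_force": force on the tool from outside, world axes, zero at the start; "ft_torque": the same for the moment, N m; "gripper_width": opening from 0.0 (shut) to 1.0 (fully open); "grasp_force": force on a finger pad.
Only numpy, scipy, OpenCV 4.12 (cv2) and the standard library are available. Lean on these libraries where they do the work, as an engineer would, in place of code of your own. Each camera call takes 0.05 s, during which the arm holds its last target. There are 200 camera calls.

## Task

Close the round filter holder on the bench: take the wide two-pin wrench (blue grip) from its stand, set both its pins fully into the two holes of the holder's retaining ring, and only then turn the ring clockwise, seen from above, up to its stop, so that the red line on the ring meets the green tab on the holder. Leave the wrench standing in the ring with its pins still in the holes, and leave the narrow wrench (orange grip) in its stand.

Things in the scene. Friction and masses are not known exactly. Their poses are not given: they have to be found in the camera images.
- wide_wrench: The right wrench. Steel bar 116x24x10 mm (x,y,z); 2 pins 8 mm thick at x=+-46 mm reach 16 mm below it; blue grip block on top, 44 mm along x, 18 mm thick in y, top 60 mm above origin. Origin: middle of bar's underside, z up. 0.15-0.25 kg. Starts upright on a fixed white stand (140x46x34 mm), bar on its top, pins in a 12 mm wide, 22 mm deep groove. Either of two such stands may hold it.
- narrow_wrench: The wrong wrench, in the other white stand: same build, origin and axes, but orange grip block, bar only 74 mm long, pins 50 mm apart.
- ring_top (a point): Centre of the top face, 70 mm above the bench, of the aluminium ring (136 mm outside, 56 mm inside, 20 thick) on the fixed dark holder (164 mm wide). z up; x turns with the ring. Two through holes, 22 mm wide, countersunk, at x=+-46 mm, y=0. Bar rests on this face when the pins are fully in; pins then have 7 mm play all round, so a centred wrench turns 0.15 rad before driving the ring.
- lock_ring (a joint): Turn of the ring, rad: 0 open (its red line at the holder's white tab), grows clockwise seen from above, 1.0 locked at a firm stop (red line at the green tab). Starts at 0 to 0.35; light friction, about 0.1 N m; stays where left.

How it is judged:
On the way:
1. both pins of the wide wrench are fully in the ring's holes while the ring is still unlocked (turned less than 0.5 rad) (horizontal distance between wide_wrench and ring_top below 0.013 m and z of wide_wrench in the frame of ring_top below 0.005 m and angle between the x axis of wide_wrench and the x axis of ring_top, either way round below 0.3 rad and angle between wide_wrench's own z axis and vertical below 0.17 rad and value of joint lock_ring below 0.5 rad), for 0.1 s.
At the end, for the whole second after the job is handed in: The ring is within 10 degrees of its stop (joint over 0.83 rad); the wide wrench rests in it, origin within 13 mm of the ring centre, bar within 5 mm of the ring top and 0.3 rad of the hole line, tilted under 0.17 rad; the narrow wrench is within 20 mm of its start (value of joint lock_ring above 0.83 rad and horizontal distance between wide_wrench and ring_top below 0.013 m and z of wide_wrench in the frame of ring_top below 0.005 m and angle between the x axis of wide_wrench and the x axis of ring_top, either way round below 0.3 rad and angle between wide_wrench's own z axis and vertical below 0.17 rad and linear speed of wide_wrench below 0.02 m/s and distance of narrow_wrench from where it was at the start of the episode below 0.02 m); the robot touches nothing.
It fails at once if the narrow wrench is moved more than 20 mm (distance of narrow_wrench from where it was at the start of the episode above 0.02 m).
It also fails if it takes over 45 s, if anything falls off the work surface, if the arm or the gripper's body presses on something with over 40 N, if the wrist force passes 120 N, or if a joint passes its speed limit or range.

## Working session

There is one attempt and no reset: what is moved stays moved. The work goes in short steps, Python scripts to look and compute and a tool call to move; the robot and the scene stay as the last step left them, time stands still between calls to the robot, and variables do not carry over. Pictures are saved under pics/ and viewed, at most 10 in all, crops included, and the job is handed in when it is done.

Besides the shell and the picture viewer there is one more tool, called after "Emit:" as name(argument=value, ...) on one line, values as JSON. move_arm: Moves the arm, as the interface text tells. Its arguments: {"type":"object","properties":{"plan":{"type":"array"}},"required":["plan"]}

```bash
mkdir -p pics
python3 - <<'E'
from plant import manip
import cv2,numpy as np
print(manip.state())
for n in("top","side"):
    f=manip.grab_frame(n); cv2.imwrite(f"pics/{n}0.png",f["pixels"]); np.savez(f"pics/{n}0.npz",**f); print(n,f["vfov"],f["cx"],f["cy"],f["view"])
E
```

```text
{'time': 0.0, 'joint_pos': array([ 1.18299287e+00,  5.33461666e-02,  1.61428465e+00,  5.36801001e-06,
        1.47599951e+00, -1.19012660e-01]), 'joint_vel': array([-0.00066629,  0.00141644,  0.00035203, -0.00016571,  0.00127573,
        0.00013493]), 'joint_efforts': array([-6.26243855e-04, -3.93680012e+01, -3.70179248e+01, -1.15987314e-04,
        7.08090258e-03,  2.49888609e-05]), 'tool_pos': array([0.16574882, 0.60197959, 0.23007523]), 'tool_rot': array([-2.58013813e-04,  1.33991369e-01,  9.90981975e-01, -9.85630384e-04]), 'contact_force': array([-0.93691592,  0.7344696 , -0.70879026]), 'ft_torque': array([ 0.01932644, -0.0435698 , -0.00716573]), 'grasp_force': 0.0, 'gripper_width': 0.9983750782384823}
top 54.57748118472306 283.19546026773565 215.412634997571 [[-0.02740661 -0.99958637  0.00871635  0.19190204]
 [-0.99806734  0.02687639 -0.056029    0.48864387]
 [ 0.05577156 -0.01023507 -0.99839109  0.93500927]
 [ 0.          0.          0.          1.        ]]
side 43.235904517536284 285.97873983421783 213.5747722319978 [[-0.5678823   0.82307095 -0.00799403  0.13153838]
 [ 0.65954728  0.44920485 -0.60267104 -0.35140652]
 [-0.49245007 -0.34751866 -0.79794969  1.3320398 ]
 [ 0.          0.          0.          1.        ]]
```

View pics/top0.png

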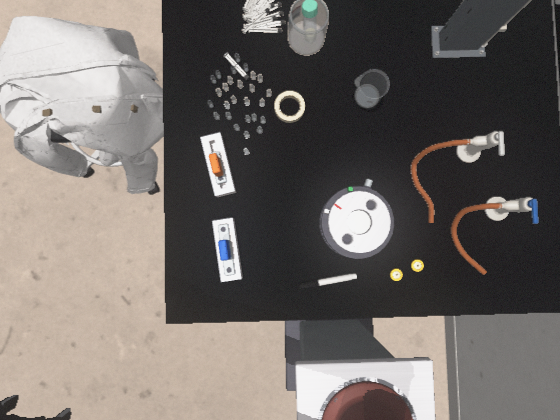

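View pics/side0.png

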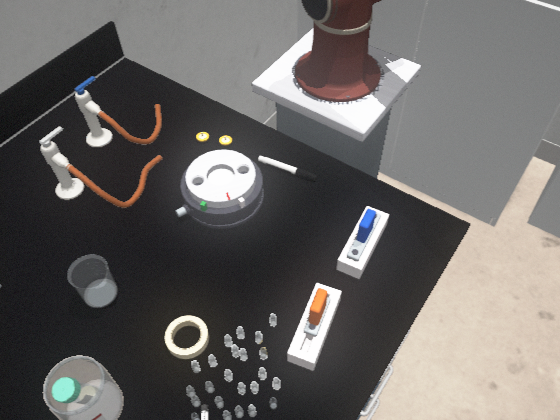

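The top view shows the blue (wide) wrench at about (225,250) and the orange one at (215,163). The ring centre is near (357,222) with holes at about (371,205) and (348,239). The red line is at (337,206), the white tab at (327,211) and the green tab at (351,189). The side view agrees with this. Next I'll measure positions by colour and depth.

```bash
cat > h.py <<'E'
import numpy as np,cv2
def rays(f):
    h=f["pixels"].shape[0]; F=h/2/np.tan(np.radians(float(f["vfov"]))/2)
    V=f["view"]; R=V[:3,:3]; c=-R.T@V[:3,3]
    return F,R,c
def cast(f,uv,z):
    F,R,c=rays(f); uv=np.atleast_2d(uv).astype(float)
    d=np.c_[(uv[:,0]-f["cx"])/F,(uv[:,1]-f["cy"])/F,np.ones(len(uv))]@R
    return c+d*((z-c[2])/d[:,2])[:,None]
def cloud(f):
    F,R,c=rays(f); v,u=np.mgrid[:420,:560]; D=f["depth"]
    P=np.stack([(u-f["cx"])/F*D,(v-f["cy"])/F*D,D],-1)
    return P@R+c
def mask(f,name):
    H=cv2.cvtColor(f["pixels"],cv2.COLOR_BGR2HSV)
    r={"blue":[(105,140,60),(130,255,255)],"orange":[(5,160,120),(16,255,255)],"green":[(45,120,60),(75,255,255)],"red":[(172,110,80),(180,255,255)],"white":[(0,0,170),(180,60,255)]}[name]
    m=cv2.inRange(H,*r)
    if name=="red": m|=cv2.inRange(H,(0,110,80),(4,255,255))
    return m
def line_ang(P):
    P=P-P.mean(0); w,v=np.linalg.eigh(P.T@P); a=np.degrees(np.arctan2(v[1,1],v[0,1])); return (a+90)%180-90
E
python3 - <<'E'
from h import *
for n in("top","side"):
    f=dict(np.load(f"pics/{n}0.npz")); C=cloud(f); v,u=np.mgrid[:420,:560]
    near=lambda x,y,r:np.hypot(C[...,0]-x,C[...,1]-y)<r
    for col,z in(("blue",.094),("orange",.094)):
        m=(mask(f,col)>0)&(C[...,2]>z-.005)&(C[...,2]<z+.02)&(C[...,0]>.2)&(C[...,1]>.15)
        P=C[m]; print(n,col,m.sum(),"rayed",cast(f,np.c_[u[m],v[m]],z).mean(0).round(4),P.mean(0).round(4),P.min(0).round(3),P.max(0).round(3),"ang",line_ang(P[:,:2]))
        c=P.mean(0)
        s=(abs(C[...,2]-.034)<.006)&near(c[0],c[1],.1); r=cv2.minAreaRect(C[s][:,:2].astype(np.float32)*1000); print("  stand",r, line_ang(C[s][:,:2]))
        s=(abs(C[...,2]-.044)<.005)&near(c[0],c[1],.075)
        if s.sum()>5: print("  bar",s.sum(),cv2.minAreaRect(C[s][:,:2].astype(np.float32)*1000))
    s=(abs(C[...,2]-.07)<.006)&near(.46,.02,.15); k=s.astype(np.uint8)*255
    pts=cast(f,np.c_[u[s],v[s]],.07)[:,:2]; print(n,"ring",cv2.minEnclosingCircle(pts.astype(np.float32)*1000),np.median(C[s][:,2]))
    cs,_=cv2.findContours(k,cv2.RETR_CCOMP,cv2.CHAIN_APPROX_NONE)
    for c in cs:
        if 15<len(c): 
            q=cast(f,c[:,0],.07)[:,:2]; print("  cnt",len(c),c[:,0].mean(0).round(1),[np.round(x,4) for x in cv2.minEnclosingCircle(q.astype(np.float32))])
    for col in("red","green"):
        m=(mask(f,col)>0)&near(.46,.02,.12); 
        if m.sum(): print("  ",col,m.sum(),u[m].mean(),v[m].mean(),C[m].mean(0).round(4))
f=dict(np.load("pics/top0.npz")); cv2.imwrite("pics/ringtop.png",np.hstack([cv2.resize(f["pixels"][175:270,305:405],(500,475),interpolation=cv2.INTER_CUBIC)]))
E
```

```text
top blue 151 rayed [0.4198 0.3082 0.094 ] [0.4197 0.3083 0.0933] [0.4   0.299 0.09 ] [0.44  0.317 0.098] ang 8.207036184120398
  stand ((418.99530029296875, 308.94329833984375), (139.81817626953125, 46.51447677612305), 7.036468982696533) 7.154311384259984
  bar 370 ((419.522705078125, 308.74267578125), (115.92581176757812, 24.309032440185547), 7.526849746704102)
top orange 132 rayed [0.6069 0.3238 0.094 ] [0.6071 0.3239 0.093 ] [0.586 0.314 0.089] [0.628 0.336 0.098] ang 14.84813606107221
  stand ((621.3427734375, 298.3412170410156), (140.15452575683594, 103.15596771240234), 12.701778411865234) 11.937336859714634
  bar 139 ((606.3595581054688, 323.1432800292969), (73.54193878173828, 23.2074031829834), 11.167160034179688)
top ring ((477.3331298828125, 17.667417526245117), 74.67584228515625) 0.06961479335422582
  cnt 190 [358.6 219.1] [array([0.479 , 0.0131]), np.float64(0.0739)]
  cnt 30 [347.  238.6] [array([0.4363, 0.0412]), np.float64(0.0133)]
  cnt 74 [359.1 221.6] [array([0.472 , 0.0127]), np.float64(0.03)]
  cnt 30 [371.  204.6] [array([ 0.5092, -0.0141]), np.float64(0.0129)]
  
[... 631 characters left out ...]
 296.2110595703125), (142.09840393066406, 102.5534439086914), 12.59239387512207) 10.1819718060394
  bar 240 ((607.124755859375, 321.5116882324219), (74.36160278320312, 24.142385482788086), 12.816844940185547)
side ring ((478.6640319824219, 17.157365798950195), 77.13290405273438) 0.07015681004061092
  cnt 198 [220.1 178.9] [array([0.4787, 0.0172]), np.float64(0.0772)]
  cnt 29 [196.8 181.3] [array([ 0.5122, -0.016 ]), np.float64(0.0123)]
  cnt 29 [242.4 169.8] [array([0.439 , 0.0385]), np.float64(0.0125)]
  cnt 70 [219.6 175.2] [array([0.4755, 0.011 ]), np.float64(0.029)]
   red 9 227.77777777777777 196.22222222222223 [0.5082 0.0573 0.0704]
   green 16 203.0625 202.9375 [0.5459 0.0276 0.0682]
```

View pics/ringtop.png

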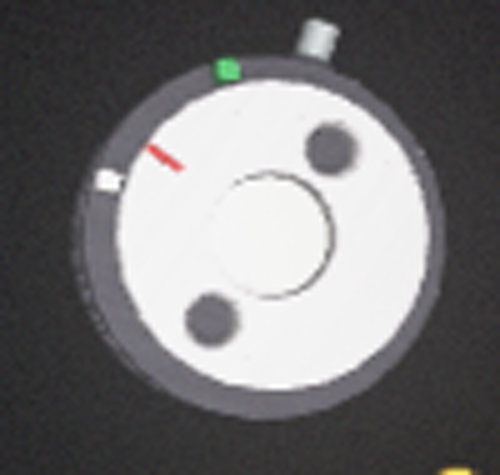

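The crop shows ring holes at crop pixels (330,150) and (212,320), with the red line about 40° short of the green tab. The ring centre is about (0.474, 0.012) and the hole line is at −37°; the hole spacing comes out at 92 mm, as given. The wide wrench is at (0.420, 0.308), at 7.2°.

```bash
cat >> h.py <<'E'
from scipy.spatial.transform import Rotation as Ro
def plan(p,q,tp,yaw,n):
    """n equal rows from TCP pose p,q(wxyz) to tp with tool pointing down, tool y at yaw deg (mod 180)"""
    R0=Ro.from_quat(np.r_[q[1:],q[0]]); Y=np.radians(yaw)
    y=np.array([np.cos(Y),np.sin(Y),0]); 
    if y@R0.as_matrix()[:,1]<0:y=-y
    z=np.array([0,0,-1.]); T=Ro.from_matrix(np.c_[np.cross(y,z),y,z])
    w=(R0.inv()*T).as_rotvec(); s=(np.array(tp)-p)/n
    for i in range(n):
        R=R0*Ro.from_rotvec(w*i/n); print(np.r_[R.inv().apply(s)/.12, w/n/.15].round(3).tolist())
E
python3 - <<'E'
from h import *
from plant import manip
s=manip.state(); plan(s["tool_pos"],s["tool_rot"],[.42,.308,.16],97.2,8)
E
```

```text
[-0.337, -0.225, 0.073, -0.002, -0.0, -0.329]
[-0.325, -0.241, 0.073, -0.002, -0.0, -0.329]
[-0.313, -0.257, 0.073, -0.002, -0.0, -0.329]
[-0.3, -0.272, 0.073, -0.002, -0.0, -0.329]
[-0.286, -0.286, 0.073, -0.002, -0.0, -0.329]
[-0.272, -0.3, 0.073, -0.002, -0.0, -0.329]
[-0.256, -0.313, 0.073, -0.002, -0.0, -0.329]
[-0.241, -0.326, 0.073, -0.002, -0.0, -0.329]
```

Emit:
move_arm(plan=[[[-0.337, -0.225, 0.073, 0, 0, -0.329, 0], [-0.325, -0.241, 0.073, 0, 0, -0.329, 0], [-0.313, -0.257, 0.073, 0, 0, -0.329, 0], [-0.3, -0.272, 0.073, 0, 0, -0.329, 0], [-0.286, -0.286, 0.073, 0, 0, -0.329, 0], [-0.272, -0.3, 0.073, 0, 0, -0.329, 0], [-0.256, -0.313, 0.073, 0, 0, -0.329, 0], [-0.241, -0.326, 0.073, 0, 0, -0.329, 0], [0, 0, 0, 0, 0, 0, 0], [0, 0, 0, 0, 0, 0, 0]]])

```text
time: 1.35
tool_pos: [0.42, 0.3087, 0.1609]
tool_rot: [-0.0, -0.063, 0.998, 0.0]
contact_force: [-0.3, 0.3, -0.1]
gripper_width: 1.006
grasp_force: 0.0
```

Run:
```python
from h import *
from plant import manip
s=manip.state(); print(s["tool_pos"],Ro.from_quat(np.r_[s["tool_rot"][1:],s["tool_rot"][0]]).as_matrix().round(3)); plan(s["tool_pos"],s["tool_rot"],[.42,.308,.059],97.2,4)
```

```text
[0.42000831 0.30874827 0.16093319] [[-0.992 -0.125 -0.001]
 [-0.125  0.992  0.   ]
 [ 0.001  0.    -1.   ]]
[0.0, -0.002, 0.212, 0.0, -0.001, -0.001]
[0.0, -0.002, 0.212, 0.0, -0.001, -0.001]
[0.0, -0.002, 0.212, 0.0, -0.001, -0.001]
[0.0, -0.002, 0.212, 0.0, -0.001, -0.001]
```

Emit:
move_arm(plan=[[[0, -0.002, 0.212, 0, 0, 0, 0], [0, -0.002, 0.212, 0, 0, 0, 0], [0, -0.002, 0.212, 0, 0, 0, 0], [0, 0, 0.212, 0, 0, 0, 0], [0, 0, 0, 0, 0, 0, 0.3], [0, 0, 0, 0, 0, 0, 1], [0, 0, 0, 0, 0, 0, 1], [0, 0, 0, 0, 0, 0, 1], [0, 0, 0, 0, 0, 0, 1], [0, 0, 0, 0, 0, 0, 1]]])

```text
time: 2.6
tool_pos: [0.4213, 0.3086, 0.0609]
tool_rot: [0.001, -0.063, 0.998, 0.001]
contact_force: [-1.2, 0.1, 5.5]
gripper_width: 0.202
grasp_force: 59.5
```

Emit:
move_arm(plan=[[[0, 0, -0.1, 0, 0, 0, 1], [0, 0, -0.2, 0, 0, 0, 1], [0, 0, -0.25, 0, 0, 0, 1], [0, 0, -0.25, 0, 0, 0, 1], [0, 0, -0.2, 0, 0, 0, 1], [0, 0, 0, 0, 0, 0, 1], [0, 0, 0, 0, 0, 0, 1], [0, 0, 0, 0, 0, 0, 1], [0, 0, 0, 0, 0, 0, 1], [0, 0, 0, 0, 0, 0, 1]]])

```text
time: 3.85
tool_pos: [0.4202, 0.3078, 0.1788]
tool_rot: [-0.0, -0.063, 0.998, -0.0]
contact_force: [0.9, -0.1, -2.1]
gripper_width: 0.204
grasp_force: 58.7
```

Run:
```python
from h import *
from plant import manip
s=manip.state(); print(s["tool_pos"],s["contact_force"],s["gripper_width"])
C0=cloud(f:=manip.grab_frame("side")); cv2.imwrite("pics/side1.png",f["pixels"])
plan(s["tool_pos"],s["tool_rot"],[.474,.0122,s["tool_pos"][2]],53,9)
```

```text
[0.42020718 0.30783318 0.17883982] [ 0.85522876 -0.08455965 -2.11564692] 0.2035285990775557
[-0.015, -0.278, 0.0, -0.001, -0.001, 0.572]
[-0.039, -0.276, 0.0, -0.001, -0.001, 0.572]
[-0.062, -0.271, 0.0, -0.001, -0.001, 0.572]
[-0.085, -0.265, 0.0, -0.001, -0.001, 0.572]
[-0.108, -0.257, 0.0, -0.001, -0.001, 0.572]
[-0.129, -0.246, 0.0, -0.001, -0.001, 0.572]
[-0.15, -0.234, 0.0, -0.001, -0.001, 0.572]
[-0.169, -0.221, 0.0, -0.001, -0.001, 0.572]
[-0.188, -0.205, -0.0, -0.001, -0.001, 0.572]
```

View pics/side1.png

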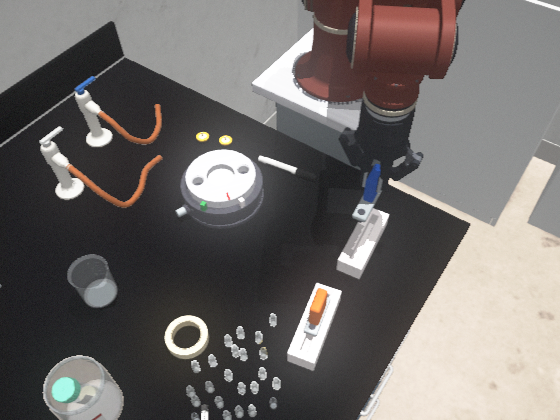

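The blue wrench is in the gripper at about (370,195), upright and clear of its stand. The orange one is undisturbed at (318,305). I'll carry the wrench over the ring.

Emit:
move_arm(plan=[[[-0.015, -0.278, 0, 0, 0, 0.572, 1], [-0.039, -0.276, 0, 0, 0, 0.572, 1], [-0.062, -0.271, 0, 0, 0, 0.572, 1], [-0.085, -0.265, 0, 0, 0, 0.572, 1], [-0.108, -0.257, 0, 0, 0, 0.572, 1], [-0.129, -0.246, 0, 0, 0, 0.572, 1], [-0.15, -0.234, 0, 0, 0, 0.572, 1], [-0.169, -0.221, 0, 0, 0, 0.572, 1], [-0.188, -0.205, 0, 0, 0, 0.572, 1], [0, 0, 0, 0, 0, 0, 1]]])

```text
time: 5.15
tool_pos: [0.4746, 0.0107, 0.1796]
tool_rot: [0.0, 0.319, 0.948, -0.0]
contact_force: [-1.0, 0.3, -2.3]
gripper_width: 0.202
grasp_force: 59.3
```

```bash
cat > bar.py <<'E'
from h import *
from plant import manip
s=manip.state(); zo=s["tool_pos"][2]-.0269   # wrench origin height (TCP .0609 over origin .034)
print("tcp",s["tool_pos"],"yaw y",np.degrees(np.arctan2(*Ro.from_quat(np.r_[s["tool_rot"][1:],s["tool_rot"][0]]).as_matrix()[1::-1,1])),"zo",zo)
import sys
for n in("side","top"):
    f=manip.grab_frame(n); cv2.imwrite(f"pics/{n}{sys.argv[1]}.png",f["pixels"]); C=cloud(f)
    m=(abs(C[...,2]-zo-.010)<.005)&(np.hypot(C[...,0]-s["tool_pos"][0],C[...,1]-s["tool_pos"][1])<.08)
    if m.sum()>20:
        r=cv2.minAreaRect(C[m][:,:2].astype(np.float32)*1000); print(n,m.sum(),r,"ang",line_ang(C[m][:,:2]),C[m].mean(0))
        for lo in (-1,1):   # heights along the bar
            a=np.radians(line_ang(C[m][:,:2])); t=(C[m][:,:2]-np.array(r[0])/1000)@[np.cos(a),np.sin(a)]; k=t*lo>.03; print("  end",lo,k.sum(),C[m][k].mean(0).round(4) if k.any() else "")
E
python3 bar.py 2
```

```text
tcp [0.4745786  0.01068368 0.17960207] yaw y 52.793993889081825 zo 0.15270207195009855
side 548 ((475.2979431152344, 9.420730590820312), (25.765554428100586, 115.55549621582031), 53.07000732421875) ang -37.579135293879176 [0.47809737 0.01152896 0.16263994]
  end -1 162 [0.4418 0.0373 0.1628]
  end 1 167 [ 0.5114 -0.016   0.1628]
top 243 ((447.5712890625, 32.22022247314453), (23.796981811523438, 50.93510437011719), 53.060264587402344) ang -28.81489484068817 [0.44376531 0.03619739 0.16238813]
  end -1 0 
  end 1 0
```

View pics/side2.png

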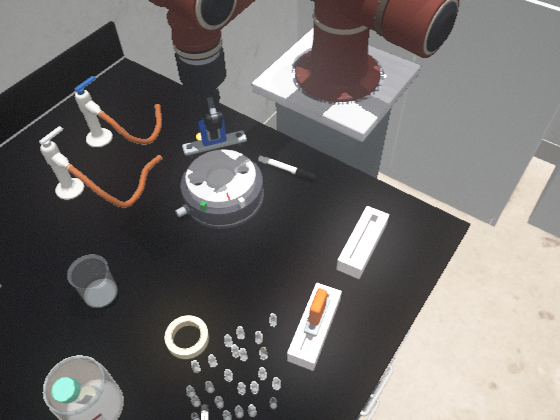

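The bar at (215,143) sits over the ring, aligned with the hole line and within 2 mm of centre by the same camera. I'll make a small shift and lower it.

Emit:
move_arm(plan=[[[0.0075, 0.01, 0.1, 0, 0, 0, 1], [0, 0, 0.14, 0, 0, 0, 1], [0, 0, 0.12, 0, 0, 0, 1], [0, 0, 0.08, 0, 0, 0, 1], [0, 0, 0.06, 0, 0, 0, 1], [0, 0, 0.06, 0, 0, 0, 1], [0, 0, 0.06, 0, 0, 0, 1], [0, 0, 0.05, 0, 0, 0, 1], [0, 0, 0, 0, 0, 0, 1], [0, 0, 0, 0, 0, 0, 1]]])

```text
time: 6.5
tool_pos: [0.4745, 0.0138, 0.0993]
tool_rot: [0.0, 0.318, 0.948, 0.0]
contact_force: [-0.4, 0.3, -2.6]
gripper_width: 0.203
grasp_force: 59.2
```

```bash
python3 bar.py 3; python3 -c "
from plant import manip
s=manip.state();print(s['contact_force'],s['ft_torque'])"
```

```text
tcp [0.47448419 0.01376207 0.09932318] yaw y 52.97198876222105 zo 0.07242317798711786
side 478 ((474.966064453125, 12.383167266845703), (26.995943069458008, 115.33392333984375), 52.73394012451172) ang -37.368501067568246 [0.4782359  0.01368036 0.08225969]
  end -1 142 [0.4415 0.0397 0.0824]
  end 1 155 [ 0.511  -0.013   0.0823]
top 191 ((446.3116760253906, 35.43952941894531), (23.748180389404297, 47.77378845214844), 53.2005615234375) ang -24.37557527628732 [0.44303058 0.03913411 0.08249858]
  end -1 0 
  end 1 0 
[-0.71722165  0.20712589 -2.29621542] [-0.01481106 -0.03947638 -0.02256824]
```

The pins are in, with the bar about 2 mm above the face and no side force. I'll seat it and turn about 0.78 rad.

Emit:
move_arm(plan=[[[0, 0, 0.012, 0, 0, 0, 1], [0, 0, 0, 0, 0, 0.65, 1], [0, 0, 0, 0, 0, 0.65, 1], [0, 0, 0, 0, 0, 0.65, 1], [0, 0, 0, 0, 0, 0.65, 1], [0, 0, 0, 0, 0, 0.65, 1], [0, 0, 0, 0, 0, 0.65, 1], [0, 0, 0, 0, 0, 0.65, 1], [0, 0, 0, 0, 0, 0.65, 1], [0, 0, 0, 0, 0, 0, 1]]])

```text
time: 7.85
tool_pos: [0.4738, 0.0136, 0.0973]
tool_rot: [-0.0, 0.654, 0.757, -0.001]
contact_force: [-1.8, -1.3, -2.9]
gripper_width: 0.201
grasp_force: 59.3
```

```bash
cat > red.py <<'E'
from h import *
from plant import manip
import sys
s=manip.state();print(s['contact_force'],s['ft_torque'],s["gripper_width"])
for n,c in(("top",(.4725,.0132)),("side",(.4755,.0111))):
    f=manip.grab_frame(n); C=cloud(f); v,u=np.mgrid[:420,:560]; cv2.imwrite(f"pics/{n}{sys.argv[1]}.png",f["pixels"])
    for col in("red","green"):
        m=(mask(f,col)>0)&(np.hypot(C[...,0]-.474,C[...,1]-.012)<.09)&(C[...,2]<.08)
        if m.any():
            p=cast(f,np.c_[u[m],v[m]],.07)[:,:2].mean(0)-c; print(n,col,m.sum(),p.round(4),"ang",np.degrees(np.arctan2(p[1],p[0])))
E
python3 bar.py 4|head -2; python3 red.py 5
```

```text
tcp [0.47381484 0.01361313 0.09733734] yaw y 8.360594097747784 zo 0.07043734338336782
side 442 ((475.1256103515625, 11.840335845947266), (25.451101303100586, 116.6248779296875), 8.631392478942871) ang -79.9499618277921 [0.47768    0.01824257 0.08027833]
[-1.75527059 -0.90332861 -3.00988312] [-0.31495359  0.32753225  0.09888027] 0.20070026926409615
top red 9 [0.0557 0.0152] ang 15.226572432052068
top green 17 [0.0731 0.0182] ang 13.999517905514738
side red 12 [0.0529 0.0142] ang 15.082358702009788
side green 21 [0.0724 0.018 ] ang 13.978295457133129
```

The red line is now at 15° and the green tab at 14°, so only a slight nudge to the stop remains. Then I'll release.

Emit:
move_arm(plan=[[[0, 0, 0, 0, 0, 0.15, 1], [0, 0, 0, 0, 0, 0.15, 1], [0, 0, 0, 0, 0, 0, 1], [0, 0, 0, 0, 0, 0, 0.7], [0, 0, 0, 0, 0, 0, 0.6], [0, 0, 0, 0, 0, 0, 0.4], [0, 0, 0, 0, 0, 0, 0.2], [0, 0, 0, 0, 0, 0, 0], [0, 0, 0, 0, 0, 0, 0], [0, 0, 0, 0, 0, 0, 0]]])

```text
time: 9.3
tool_pos: [0.4742, 0.0138, 0.0976]
tool_rot: [-0.0, 0.671, 0.741, -0.0]
contact_force: [0.1, -0.9, -0.1]
gripper_width: 1.0
grasp_force: 0.0
```

Emit:
move_arm(plan=[[[0, 0, -0.1, 0, 0, 0, 0], [0, 0, -0.2, 0, 0, 0, 0], [0, 0, -0.25, 0, 0, 0, 0], [0, 0, -0.3, 0, 0, 0, 0], [0, 0, -0.3, 0, 0, 0, 0], [0, 0, -0.2, 0, 0, 0, 0], [0, 0, 0, 0, 0, 0, 0], [0, 0, 0, 0, 0, 0, 0], [0, 0, 0, 0, 0, 0, 0], [0, 0, 0, 0, 0, 0, 0]]])

```text
time: 10.55
tool_pos: [0.4737, 0.0139, 0.2583]
tool_rot: [-0.001, 0.671, 0.741, -0.001]
contact_force: [1.0, 0.2, -0.3]
gripper_width: 1.002
grasp_force: 0.0
```

```bash
sed -i 's/^s=manip.state(); zo=.*/s=manip.state(); zo=.0702; s["tool_pos"][:2]=.474,.0125/' bar.py; python3 bar.py 6; python3 red.py 7
```

```text
tcp [0.474      0.0125     0.25834314] yaw y 5.705091041423499 zo 0.0702
side 441 ((474.86572265625, 12.636180877685547), (25.68891716003418, 116.32086181640625), 6.129298210144043) ang -83.29675613944693 [0.47753725 0.0176975  0.07996158]
  end -1 155 [0.4718 0.057  0.0797]
  end 1 128 [ 0.4811 -0.031   0.0802]
top 280 ((472.493408203125, 22.589237213134766), (23.71856689453125, 99.2845230102539), 5.562566757202148) ang -86.43649733613591 [0.47044293 0.03444018 0.07949298]
  end -1 99 [0.4686 0.0627 0.0796]
  end 1 51 [ 0.4742 -0.02    0.0795]
[0.43858528 0.35190857 0.05210622] [ 0.02053197  0.01508663 -0.04650091] 1.0016194279814687
top red 7 [0.0582 0.0133] ang 12.856570565764459
top green 18 [0.0731 0.0179] ang 13.79890958807488
side red 10 [0.0531 0.0112] ang 11.92635030037716
side green 21 [0.0726 0.0181] ang 13.990517633169869
```

View pics/side7.png

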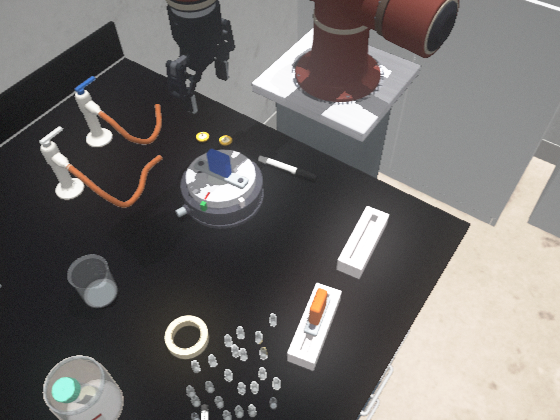

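The wrench stands flat in the ring at about (220,172), its bar at ring-top height and centred within about 2 mm. The red line meets the green tab at (205,203), the narrow wrench is still in its stand, and the gripper is clear.

```bash
python3 -c "
from plant import manip
print(manip.job_done())"
```

```text
the job is handed in; nothing more can be done
None
```

The filter holder is closed and the job is handed in, though no verdict came back: the ring's red line is at the green tab, the wide wrench stands in the ring with its pins in the holes, and the narrow wrench is still in its stand.

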